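# Hold the screw box up level while the bench is brushed

### The job

I want to brush the bench underneath the green screw box that stands in front of the robot with a bottle on it. First take the white bottle with the green cap off its lid and stand it upright on the bench, without knocking it over, and leave it there; next lift the box by its handle and keep it level and still in the air, its underside about 10 cm above the bench. Finish while still holding it up like that; do not put it down, do not let the box tip on the way, and leave the tape measure and sanding block where they lie.

Things in the scene. Friction and masses are not known exactly. Their poses are not given: they have to be found in the camera images.
- handle (a point): centre of the black plastic grip on the rigid wire handle, over the middle of the green box's lid. The grip is 14 mm thick (x of this frame), 72 mm long (y), 16 mm high (z, up); its centre is 123 mm above the box's underside, 22 mm above the flat lid (14 mm of free air under the grip). The lid is shut and stays shut. The box weighs 0.4 to 0.85 kg, its centre of mass within 10 mm of straight below the grip.
- screw_box: the green steel screw box, loose, 134 mm (x) by 244 mm (y) and 101 mm high to the flat lid, 131 mm to the top of the grip; origin at the centre of its underside, which stands on the bench at z = 0; y along its length and along the grip, -x is the front with the latch.
- bottle (a point): centre, half-way up, of the white plastic bottle with the green cap: 170 mm tall, 46 mm in diameter (cap, the top 30 mm, about 41 mm), 0.12 kg; its underside is 85 mm below; z runs up along it. It stands upright on the box's lid, 101 mm above the bench, behind the handle (+x side of the box), its wall 5 to 12 mm from the grip.
- white_bottle: the same bottle; origin at the centre of its underside.
- tape_measure: yellow and black tape measure lying on its side on the bench to the right of the box, 68 x 76 x 35 mm; origin at the centre of its underside. Leave it alone.
- sanding_block: brown cork sanding block on the bench to the far left, 64 x 117 x 27 mm, y along its length; origin at the centre of its underside. Leave it alone. The bench nearer than it on the left, round x = 0.46, y = 0.34, is free.
Not all that is in view belongs to the job. Of the things like the white_bottle, leave any that is blue, red or yellow; of the rest the smaller one is meant.

How it is judged (in metres and radians):
On the way, in this order (a step that is already met when the one before it is completed fails the run):
1. the bottle stands upright on the bench, let go, while the box still stands on the bench (angle between bottle's own z axis and vertical below 0.1 rad and height (world z) of bottle between 0.075 and 0.095 m and contact force between white_bottle and the fingers below 0.1 N and linear speed of white_bottle below 0.02 m/s and contact force between white_bottle and screw_box below 0.1 N and height (world z) of screw_box below 0.01 m), for 0.2 s.
2. the box is lifted by the robot's fingers and is level and still in the air (height (world z) of screw_box between 0.06 and 0.16 m and angle between screw_box's own z axis and vertical below 0.1 rad and linear speed of screw_box below 0.03 m/s and angular speed of screw_box below 0.15 rad/s and contact force between screw_box and the fingers above 2 N), for 0.2 s.
At the end, for the whole second after the job is handed in: The fingers hold the box (more than 2 N) with its underside 60 to 160 mm above the bench, tilted less than 0.1 rad, moving slower than 0.03 m/s and 0.15 rad/s, touching neither the bottle nor a bystander; the bottle stands upright (within 0.1 rad) on the bench, still and untouched (all of step 2 and angle between bottle's own z axis and vertical below 0.1 rad and height (world z) of bottle between 0.075 and 0.095 m and contact force between white_bottle and the fingers below 0.1 N and linear speed of white_bottle below 0.02 m/s and contact force between white_bottle and screw_box below 0.1 N and contact force between screw_box and tape_measure below 0.1 N and contact force between screw_box and sanding_block below 0.1 N); the arm keeps its last pose, push and grip.
It fails at once if the bottle is knocked over (tilted more than 0.6 rad) (angle between bottle's own z axis and vertical above 0.6 rad).
It fails at once if the box tips more than 0.3 rad (angle between screw_box's own z axis and vertical above 0.3 rad).
It fails at once if the tape measure is moved more than 30 mm (distance of tape_measure from where it was at the start of the episode above 0.03 m).
It fails at once if the sanding block is moved more than 30 mm (distance of sanding_block from where it was at the start of the episode above 0.03 m).
It also fails if it takes over 58 s, if anything falls off the work surface, if the arm or the gripper's body presses on something with over 40 N, if the wrist force passes 120 N, or if a joint passes its speed limit or range.

### The arm

A 6-joint arm with a two-finger parallel gripper is mounted at the origin on the work surface; the furniture and walls round the work are solid. World frame = base frame: x ahead of the robot, y to its left, z up, the work surface at z = 0. Lengths are in m, angles in degrees, forces in N, time in s.
With the tool pointing down it reaches from about 0.325 to 0.85 m from the base axis. Payload 15.5 kg.
Tool frame: the origin (TCP) lies between the finger pads; the fingertips stand 8 mm ahead of it and the grasp point (between the pads) lies 11 mm behind it (manip.tcp_to_tips is the distance from the TCP to the fingertips, in m); z points along the fingers, y is the line along which they close (so a half turn about z gives the same grasp; the last joint's range is limited). The gripper opens to 91 mm and grips with 3 to 60 N. Pads are 32 mm wide; open, the fingers measure 118 mm over their backs; the gripper's body (76 mm by 178 mm) begins 60 mm behind the grasp point.
Start: joints at [-73.31, 28.281, 77.091, -0, 74.628, -5.472], TCP at [0.236, -0.579, 0.222] pointing down, gripper open.
Joint ranges: [-166.48, 166.48], [-47.26, 123.95], [12.59, 153.08], [-70.14, 250.14], [6.76, 159.57], [-176.63, 176.63]. Speed limits (degrees/s): [108.29, 108.29, 147.25, 172.46, 172.46, 172.46].

### API

Orientations are given as a 3x3 rotation matrix whose columns are the frame's x, y, z axes.
In Python, from workcell import manip, capture, get_calibration gives the robot as it stands.
- The arm moves only by the tool send_rows, never from a script. Its argument "commands" is a list that holds one entry, the list of rows, each a list of 5 numbers: the shift along the tool's x, y, z in cm, then the turn about the tool's z in rad, then the finger opening in cm, from 0 to 9.12. A call has 1 to 20 rows; each row shifts and turns the commanded pose from where the row before left it, along the tool's axes as they then stand; what a row does not reach is not made up. A row lasts 1/12 s, in which the tool goes at most 41.7 mm and 7.16 degrees, less where a joint would pass 70% of its speed; a pose out of reach is approached as far as the arm can. A call with a gripper value outside its range is refused whole. The fingers move at their own pace and stop on an object; the grip force is fixed at half the most. Time passes only in rows, so rows that do not move let the fingers close. It gives the time, the measured TCP pose, the force, the opening and the grip force at its end, in the units of the state.
- manip.get_state(): the state, without advancing time (a new reading comes with each control period).
- capture(name): name is "scene" or "top" or "wrist"; returns the picture (420x560x3 uint8, red, green, blue); there is no depth.
- get_calibration(name): a dict with "mtx" (3x3 intrinsics, pixels), "view" (4x4, takes a point from world to camera coordinates). Camera axes: x right, y up, looking along -z (the intrinsics and any distortion apply to the point x, -y, -z); pixel columns grow to the right and rows downward; lengths in m; the calibration is good to about 2 mm. A picture is of the moment at which its call begins: read the wrist's pose just before it. get_calibration takes no time and is no camera call; for the wrist camera it gives the pose at the moment of the call.
- manip.close_job(): hands the job in; it is judged then, once.
The state is a dict: "time_s": time; "joints": joint angles; "qd": joint speeds; "joint_efforts": joint torques, N m; "eef_pos": TCP position; "orientation": TCP orientation; "force": force on the tool from outside, world axes, zero at the start; "ft_torque": the same for the moment, N m; "opening": opening from 0.0 (shut) to 1.0 (fully open); "grasp_force": force on a finger pad.
Only numpy, scipy, OpenCV 4.12 (cv2) and the standard library are available. Lean on these libraries where they do the work, as an engineer would, in place of code of your own. Each camera call takes 0.05 s, during which the arm holds its last target. There are 200 camera calls.

## Working session

There is one attempt and no reset: what is moved stays moved. The work goes in short steps, Python scripts to look and compute and a tool call to move; the robot and the scene stay as the last step left them, time stands still between calls to the robot, and variables do not carry over. Pictures are saved under pics/ and viewed, at most 10 in all, crops included, and the job is handed in when it is done.

Besides the shell and the picture viewer there is one more tool, called as name([rows], argument=value, ...), one row to a line, values as JSON. send_rows: Moves the arm, as the interface text tells. Its arguments: {"type":"object","properties":{"commands":{"type":"array","items":{"type":"array","items":{"type":"array","items":{"type":"number"}}}}},"required":["commands"]}

```bash
mkdir -p pics; python3 - <<'E'
from workcell import manip,capture,get_calibration
import cv2
for n in("scene","top"):
    cv2.imwrite(f"pics/{n}0.png",capture(n)[:,:,::-1])
    c=get_calibration(n);print(n,c)
s=manip.get_state();print(s)
E
```

```text
scene {'mtx': array([[460.95958923,   0.        , 279.19059358],
       [  0.        , 460.95958923, 207.07974595],
       [  0.        ,   0.        ,   1.        ]]), 'view': array([[-0.77620376, -0.63033638,  0.01355629,  0.43055673],
       [ 0.48766263, -0.58660779,  0.64658832, -0.3091814 ],
       [-0.39961592,  0.50849518,  0.76271867, -1.287999  ],
       [ 0.        ,  0.        ,  0.        ,  1.        ]])}
top {'mtx': array([[435.63944071,   0.        , 278.67406576],
       [  0.        , 435.63944071, 218.19682933],
       [  0.        ,   0.        ,   1.        ]]), 'view': array([[-0.44040526, -0.89776579,  0.00773274,  0.25341481],
       [ 0.85405765, -0.41627719,  0.31192761, -0.49853652],
       [-0.27681898,  0.14397876,  0.9500744 , -1.03968658],
       [ 0.        ,  0.        ,  0.        ,  1.        ]])}
{'time_s': 0.1, 'joints': array([-7.33103090e+01,  2.83114789e+01,  7.71236060e+01, -1.53400017e-04,
        7.46267527e+01, -5.47033403e+00]), 'qd': array([ 0.02233652, -0.00749876, -0.00212374,  0.09375136, -0.03436526,
        0.12210787]), 'joint_efforts': array([-1.97621744e-04, -8.80234551e+01, -3.82547665e+01,  7.07004732e-02,
        4.81704064e-02, -1.17607105e-04]), 'eef_pos': array([ 0.23566957, -0.57851507,  0.22139605]), 'orientation': array([[ 9.26133725e-01,  3.77195210e-01, -3.12426341e-04],
       [ 3.77195326e-01, -9.26133154e-01,  1.03306337e-03],
       [ 1.00318164e-04, -1.07460059e-03, -9.99999418e-01]]), 'force': array([ 0.54566844, -0.29676274,  0.44277224]), 'ft_torque': array([-0.01794754,  0.01105312,  0.01933811]), 'grasp_force': 0.0, 'opening': 1.0028190023906969}
```

View pics/scene0.png

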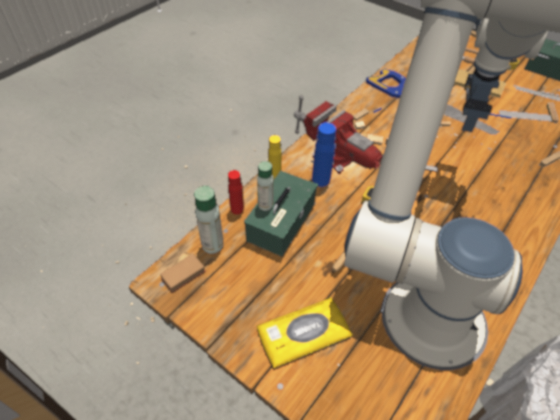

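View pics/top0.png

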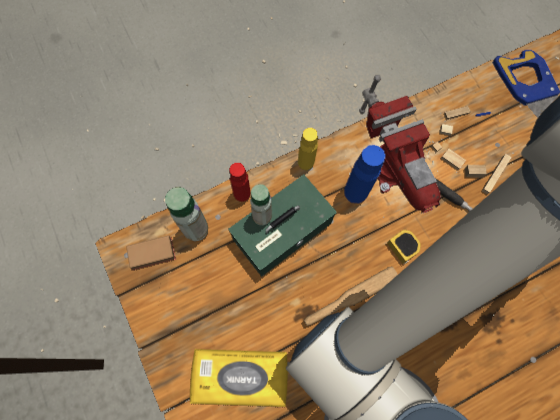

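The scene holds two white bottles with green caps. One stands on the box lid (top ~ (261,203), scene (265,187)). A larger one stands on the bench to the left (top ~ (185,213), scene (208,222)). The one on the lid is smaller, so it is the one meant. The red, blue and yellow bottles are excluded. I'll confirm with an enlarged crop.

```bash
python3 - <<'E'
import cv2
a=cv2.imread("pics/top0.png")[150:290,150:350]
cv2.imwrite("pics/top_c.png",cv2.resize(a,None,fx=4,fy=4,interpolation=cv2.INTER_CUBIC))
a=cv2.imread("pics/scene0.png")[150:262,180:330]
cv2.imwrite("pics/scene_c.png",cv2.resize(a,None,fx=5,fy=5,interpolation=cv2.INTER_CUBIC))
E
```

```text
(no output)
```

View pics/top_c.png

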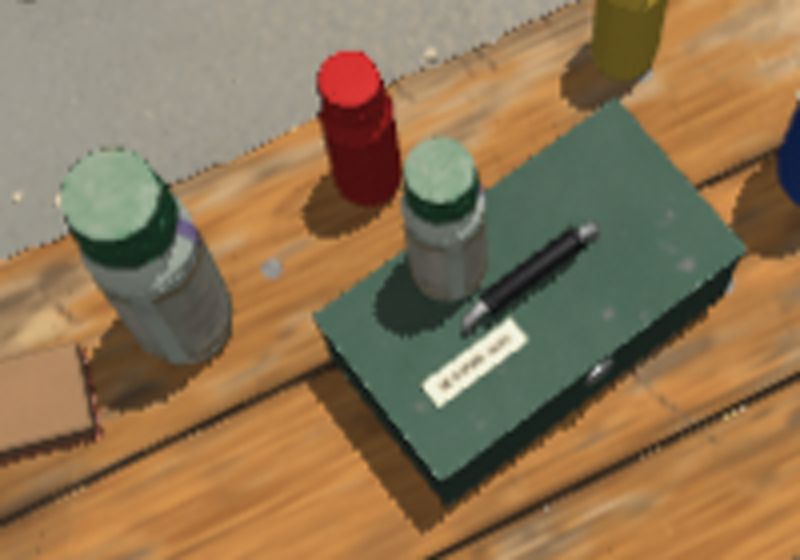

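View pics/scene_c.png

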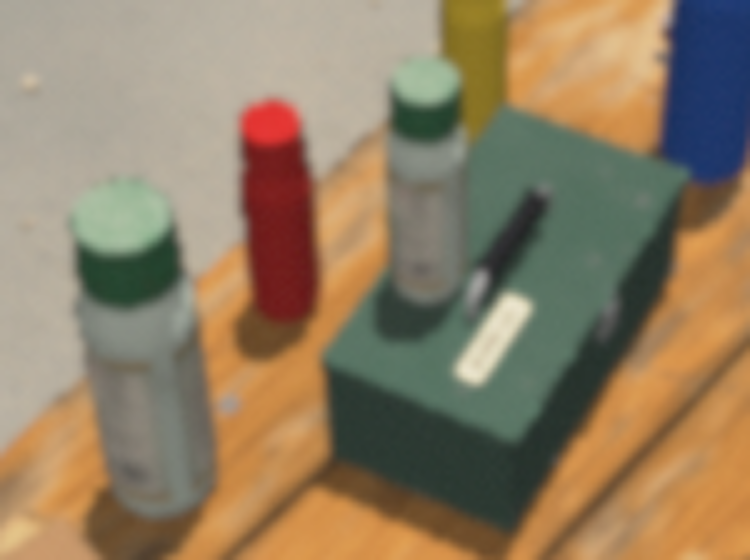

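The crops confirm it: the smaller green-capped bottle stands on the lid, with its cap top at crop (440,163). The grip centre is at crop (533,273). The lid corners are at (315,317), (617,102), (742,248) and (446,479).

```bash
cat > h.py <<'E'
import numpy as np,cv2
from workcell import manip,capture,get_calibration
def ray(n,uv,z,c=None):
    c=c or get_calibration(n);K=c["mtx"];V=c["view"];R=V[:3,:3];t=V[:3,3]
    d=np.linalg.inv(K)@[uv[0],uv[1],1];d=R.T@(d*[1,-1,-1]);o=-R.T@t
    return o+d*(z-o[2])/d[2]
def prj(n,p,c=None):
    c=c or get_calibration(n);q=c["view"][:3,:3]@p+c["view"][:3,3];q=c["mtx"]@(q*[1,-1,-1]);return q[:2]/q[2]
E
python3 - <<'E'
from h import *
np.set_printoptions(precision=4,suppress=True)
T=lambda u,v,z:ray("top",(u/4+150,v/4+150),z)
S=lambda u,v,z:ray("scene",(u/5+180,v/5+150),z)
print("cap",T(440,163,.271),S(427,80,.271))
print("grip",T(533,273,.129),S(513,240,.129))
c=[T(*p,.101) for p in((315,317),(617,102),(742,248),(446,479))];print(np.array(c),np.mean(c,0))
c=[S(*p,.101) for p in((327,357),(510,107),(688,178),(517,440))];print(np.array(c),np.mean(c,0))
print("red base",T(368,195,0),"big",T(190,345,0),"bluebase",ray("top",(356,196),0),"sand",[ray("top",p,.027) for p in((128,243),(170,236),(172,260),(130,268))])
print("tape",ray("top",(405,245),.035),"yellow",T(625,70,0), "bag",ray("top",(240,352),.0),ray("top",(285,352),0))
E
```

```text
cap [0.5764 0.0465 0.271 ] [0.5687 0.0495 0.271 ]
grip [0.5395 0.0063 0.129 ] [0.5339 0.012  0.129 ]
[[ 0.5812  0.1365  0.101 ]
 [ 0.6284 -0.0992  0.101 ]
 [ 0.5046 -0.1244  0.101 ]
 [ 0.4531  0.1072  0.101 ]] [0.5418 0.005  0.101 ]
[[ 0.5759  0.1357  0.101 ]
 [ 0.6232 -0.0968  0.101 ]
 [ 0.4961 -0.1201  0.101 ]
 [ 0.4504  0.1113  0.101 ]] [0.5364 0.0075 0.101 ]
red base [0.6785 0.0637 0.    ] big [0.6324 0.2177 0.    ] bluebase [ 0.5459 -0.2274  0.    ] sand [array([0.6865, 0.3881, 0.027 ]), array([0.6559, 0.2817, 0.027 ]), array([0.5931, 0.3011, 0.027 ]), array([0.621 , 0.4064, 0.027 ])]
tape [ 0.3601 -0.2636  0.035 ] yellow [ 0.6849 -0.1418  0.    ] bag [0.308 0.239 0.   ] [0.2584 0.1378 0.    ]
```

send_rows([
  [[0,0,-3,0,9.1],[0,0,-3,0,9.1],[0,0,-3,0,9.1],[0,0,-3,0,9.1],[0,0,-3,0,9.1],[0,0,-3,0,9.1]],
])

```text
time_s: 0.6
eef_pos: [0.2357, -0.5784, 0.4032]
orientation: [[0.926, 0.377, -0.0], [0.377, -0.926, 0.001], [0.0, -0.001, -1.0]]
force: [0.1, 0.3, -0.1]
opening: 1.001
grasp_force: 0.0
```

send_rows([
  [[2.74,-2.27,0,0,9.1],[2.74,-2.27,0,0,9.1],[2.74,-2.27,0,0,9.1],[2.74,-2.27,0,0,9.1],[2.74,-2.27,0,0,9.1],[2.74,-2.27,0,0,9.1],[2.74,-2.27,0,0,9.1],[2.74,-2.27,0,0,9.1],[2.74,-2.27,0,0,9.1],[2.74,-2.27,0,0,9.1],[2.74,-2.27,0,0,9.1],[2.74,-2.27,0,0,9.1],[2.74,-2.27,0,0,9.1],[2.74,-2.27,0,0,9.1],[2.74,-2.27,0,0,9.1],[2.74,-2.27,0,0,9.1],[2.74,-2.27,0,0,9.1],[2.74,-2.27,0,0,9.1],[2.74,-2.27,0,0,9.1],[2.74,-2.27,0,0,9.1]],
])

```text
time_s: 2.27
eef_pos: [0.5724, 0.0502, 0.4017]
orientation: [[0.926, 0.377, -0.0], [0.377, -0.926, -0.0], [-0.0, -0.0, -1.0]]
force: [0.4, -0.5, 1.6]
opening: 0.999
grasp_force: 0.0
```

send_rows([
  [[0,0,0,0.095,9.1],[0,0,0,0.095,9.1],[0,0,0,0,9.1],[0,0,0,0,9.1]],
])

```text
time_s: 2.6
eef_pos: [0.5719, 0.0484, 0.4016]
orientation: [[0.98, 0.198, -0.001], [0.198, -0.98, -0.0], [-0.001, -0.0, -1.0]]
force: [-1.0, -0.2, 1.0]
opening: 0.999
grasp_force: 0.0
```

```bash
python3 - <<'E'
from h import *
import pickle
np.set_printoptions(precision=4,suppress=True)
s=manip.get_state();c=get_calibration("wrist");im=capture("wrist")
pickle.dump(c,open("w1.pkl","wb"))
print(s["eef_pos"],s["orientation"],s["time_s"])
print("pred cap",prj("x",np.array([.5725,.048,.271]),c))
cv2.imwrite("pics/w1.png",im[:,:,::-1])
E
```

```text
[0.5719 0.0484 0.4016] [[ 0.9801  0.1985 -0.0006]
 [ 0.1985 -0.9801 -0.    ]
 [-0.0006 -0.0001 -1.    ]] 2.6
pred cap [279.3382 198.9666]
```

View pics/w1.png

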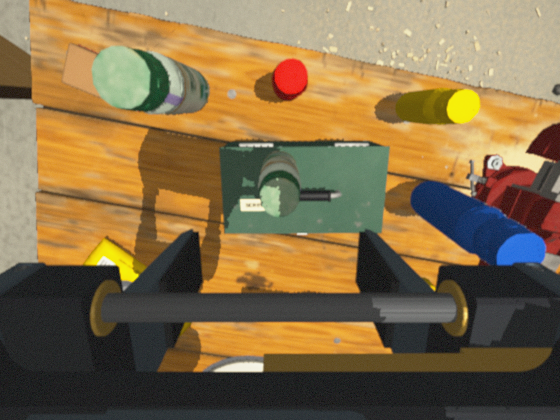

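The wrist picture shows the cap top centre at (278,196), 3 px from the prediction, and the lid corners at (221,147), (388,146), (384,233) and (225,234).

```bash
python3 - <<'E'
from h import *
import pickle
np.set_printoptions(precision=4,suppress=True)
c=pickle.load(open("w1.pkl","rb"))
print(ray("",(278,196),.271,c))
k=np.array([ray("",p,.101,c) for p in((221,147),(388,146),(384,233),(225,234))]);print(k,k.mean(0))
im=capture("wrist");g=cv2.cvtColor(im,cv2.COLOR_RGB2HSV)
m=((g[...,0]>55)&(g[...,0]<85)&(g[...,2]>105)&(g[...,1]>25)).astype(np.uint8);m[:170]=0;m[225:]=0;m[:,:250]=0;m[:,310:]=0
u=cv2.findNonZero(m);print(len(u),cv2.boundingRect(u),cv2.minEnclosingCircle(u))
E
```

```text
[0.5751 0.0498 0.271 ]
[[ 0.5844  0.1353  0.101 ]
 [ 0.633  -0.0982  0.101 ]
 [ 0.5037 -0.1315  0.101 ]
 [ 0.4533  0.1097  0.101 ]] [0.5436 0.0038 0.101 ]
1095 (250, 170, 60, 55) ((279.5, 197.0), 39.99072265625)
```

send_rows([
  [[0.2,-0.1,0,0,9.1],[0,0,2,0,9.1],[0,0,2,0,9.1],[0,0,2,0,9.1],[0,0,2,0,9.1],[0,0,2,0,9.1],[0,0,2,0,9.1],[0,0,2,0,9.1],[0,0,2,0,9.1],[0,0,1.5,0,9.1],[0,0,1.0,0,9.1],[0,0,0.5,0,9.1],[0,0,0,0,9.1],[0,0,0,0,9.1]],
])

```text
time_s: 3.87
eef_pos: [0.5742, 0.0497, 0.2125]
orientation: [[0.981, 0.196, 0.001], [0.196, -0.981, 0.0], [0.001, 0.0, -1.0]]
force: [-0.2, -0.4, 0.0]
opening: 0.999
grasp_force: 0.0
```

send_rows([
  [[0,0,0,0,7],[0,0,0,0,6],[0,0,0,0,5.5],[0,0,0,0,5.2],[0,0,0,0,5],[0,0,0,0,4.8],[0,0,0,0,4.6],[0,0,0,0,4.4],[0,0,0,0,4],[0,0,0,0,3.5],[0,0,0,0,3.5],[0,0,0,0,3.5],[0,0,0,0,3.5]],
])

```text
time_s: 4.95
eef_pos: [0.5738, 0.0497, 0.212]
orientation: [[0.981, 0.195, 0.0], [0.195, -0.981, -0.0], [0.0, 0.0, -1.0]]
force: [-0.2, -0.8, 0.5]
opening: 0.507
grasp_force: 30.0
```

send_rows([
  [[0,0,-0.3,0,3.5],[0,0,-0.7,0,3.5],[0,0,-1,0,3.5],[0,0,-1,0,3.5],[0,0,-1,0,3.5],[0,0,-1,0,3.5],[0,0,-1,0,3.5],[0,0,-1,0,3.5],[0,0,-1,0,3.5],[0,0,-1,0,3.5],[0,0,-0.7,0,3.5],[0,0,-0.3,0,3.5]],
])

```text
time_s: 5.95
eef_pos: [0.5742, 0.0497, 0.3133]
orientation: [[0.981, 0.195, 0.001], [0.195, -0.981, -0.0], [0.001, 0.0, -1.0]]
force: [0.2, 0.3, -0.7]
opening: 0.505
grasp_force: 30.0
```

send_rows([
  [[-0.18,-1.0,0,0,3.5],[-0.35,-1.9,0,0,3.5],[-0.35,-1.9,0,0,3.5],[-0.35,-1.9,0,0,3.5],[-0.35,-1.9,0,0,3.5],[-0.35,-1.9,0,0,3.5],[-0.35,-1.9,0,0,3.5],[-0.35,-1.9,0,0,3.5],[-0.35,-1.9,0,0,3.5],[-0.35,-1.9,0,0,3.5],[-0.35,-1.9,0,0,3.5],[-0.35,-1.9,0,0,3.5],[-0.35,-1.9,0,0,3.5],[-0.35,-1.9,0,0,3.5],[-0.35,-1.9,0,0,3.5],[-0.35,-1.9,0,0,3.5],[-0.18,-1.0,0,0,3.5],[0,0,0,0,3.5]],
])

```text
time_s: 7.45
eef_pos: [0.4578, 0.3396, 0.3114]
orientation: [[0.98, 0.198, -0.001], [0.198, -0.98, -0.0], [-0.001, -0.0, -1.0]]
force: [-0.7, 0.2, -1.3]
opening: 0.505
grasp_force: 30.0
```

```bash
python3 - <<'E'
from h import *
s=manip.get_state();print(s["eef_pos"],s["grasp_force"],s["force"])
im=capture("scene")[:,:,::-1];cv2.imwrite("pics/s2.png",im)
p=s["eef_pos"];print(prj("scene",np.array([p[0],p[1],p[2]-.111])),prj("scene",np.array([p[0],p[1],0])))
E
```

```text
[0.45778544 0.33957472 0.31135185] 29.99991743825376 [-0.66870736  0.15959031 -1.33669848]
[224.41713276 269.69255456] [229.89988624 308.31878375]
```

View pics/s2.png

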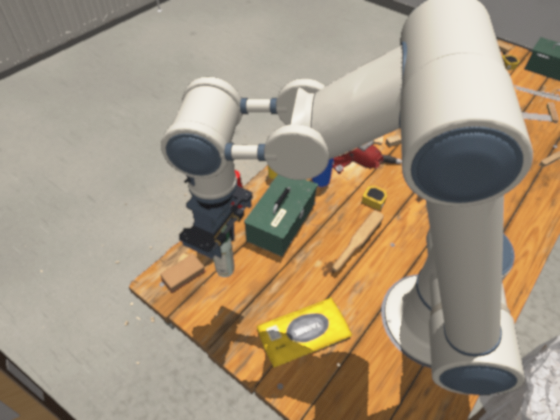

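The picture shows the bottle held upright, its bottom at about (225,274), and free bench at the landing spot (230,308). I'll lower it now.

send_rows([
  [[0,0,1,0,3.5],[0,0,1.5,0,3.5],[0,0,2,0,3.5],[0,0,2,0,3.5],[0,0,2,0,3.5],[0,0,2,0,3.5],[0,0,2,0,3.5],[0,0,2,0,3.5],[0,0,2,0,3.5],[0,0,1.5,0,3.5],[0,0,0.8,0,3.5],[0,0,0.4,0,3.5],[0,0,0.3,0,3.5],[0,0,0,0,3.5],[0,0,0,0,3.5]],
])

```text
time_s: 8.75
eef_pos: [0.4595, 0.3379, 0.1175]
orientation: [[0.981, 0.195, 0.001], [0.195, -0.981, 0.0], [0.001, -0.0, -1.0]]
force: [0.1, 0.6, -0.8]
opening: 0.502
grasp_force: 30.0
```

send_rows([
  [[0,0,0.2,0,3.5],[0,0,0.2,0,3.5],[0,0,0,0,3.5]],
])

```text
time_s: 9.0
eef_pos: [0.4591, 0.3379, 0.1129]
orientation: [[0.981, 0.196, 0.0], [0.196, -0.981, 0.0], [0.0, -0.0, -1.0]]
force: [0.2, 0.3, -1.8]
opening: 0.504
grasp_force: 30.0
```

send_rows([
  [[0,0,0.1,0,3.5],[0,0,0.1,0,3.5],[0,0,0,0,3.5]],
])

```text
time_s: 9.25
eef_pos: [0.4591, 0.3379, 0.1108]
orientation: [[0.981, 0.196, -0.0], [0.196, -0.981, -0.0], [-0.0, 0.0, -1.0]]
force: [0.2, -0.1, -1.5]
opening: 0.505
grasp_force: 30.0
```

send_rows([
  [[0,0,0.1,0,3.5],[0,0,0,0,3.5],[0,0,0,0,3.5]],
])

```text
time_s: 9.5
eef_pos: [0.4597, 0.338, 0.1106]
orientation: [[0.981, 0.196, 0.001], [0.196, -0.981, 0.001], [0.001, -0.0, -1.0]]
force: [-1.0, -2.7, 10.6]
opening: 0.5
grasp_force: 30.0
```

Contact with the bench shows in the force. I'll release the bottle and retreat.

send_rows([
  [[0,0,0,0,4.8],[0,0,0,0,5.5],[0,0,0,0,7],[0,0,0,0,9.1],[0,0,0,0,9.1],[0,0,0,0,9.1],[0,0,0,0,9.1],[0,0,0,0,9.1]],
])

```text
time_s: 10.17
eef_pos: [0.4591, 0.3379, 0.1099]
orientation: [[0.981, 0.196, -0.0], [0.196, -0.981, -0.0], [-0.0, 0.0, -1.0]]
force: [0.9, -0.0, -0.4]
opening: 0.987
grasp_force: 0.0
```

send_rows([
  [[0,0,-0.5,0,9.1],[0,0,-1,0,9.1],[0,0,-2,0,9.1],[0,0,-2,0,9.1],[0,0,-2,0,9.1],[0,0,-2,0,9.1],[0,0,-2,0,9.1],[0,0,-2,0,9.1],[0,0,-2,0,9.1],[0,0,-2,0,9.1],[0,0,-2,0,9.1],[0,0,-2,0,9.1],[0,0,0,0,9.1]],
])

```text
time_s: 11.25
eef_pos: [0.4602, 0.3385, 0.3298]
orientation: [[0.981, 0.196, 0.006], [0.196, -0.981, 0.003], [0.006, -0.002, -1.0]]
force: [1.1, -0.4, 1.2]
opening: 1.003
grasp_force: 0.0
```

send_rows([
  [[0.1,2.45,0,0,9.1],[0.1,2.45,0,0,9.1],[0.1,2.45,0,0,9.1],[0.1,2.45,0,0,9.1],[0.1,2.45,0,0,9.1],[0.1,2.45,0,0,9.1],[0.1,2.45,0,0,9.1],[0.1,2.45,0,0,9.1],[0.1,2.45,0,0,9.1],[0.1,2.45,0,0,9.1],[0.1,2.45,0,0,9.1],[0.1,2.45,0,0,9.1],[0.1,2.45,0,0,9.1],[0.1,2.45,0,0,9.1]],
])

```text
time_s: 12.42
eef_pos: [0.5398, 0.003, 0.3255]
orientation: [[0.981, 0.195, 0.0], [0.195, -0.981, 0.0], [0.0, 0.0, -1.0]]
force: [-0.9, 0.0, 0.3]
opening: 0.997
grasp_force: 0.0
```

send_rows([
  [[0,0,0,-0.0981,9.1],[0,0,0,-0.0981,9.1],[0,0,0,-0.0981,9.1],[0,0,0,-0.0981,9.1],[0,0,0,-0.0981,9.1],[0,0,0,-0.0981,9.1],[0,0,0,-0.0981,9.1],[0,0,0,-0.0981,9.1],[0,0,0,-0.0981,9.1],[0,0,0,-0.0981,9.1],[0,0,0,-0.0981,9.1],[0,0,0,-0.0981,9.1],[0,0,0,-0.0981,9.1],[0,0,0,-0.0981,9.1],[0,0,0,-0.0981,9.1],[0,0,0,-0.0981,9.1],[0,0,0,0,9.1],[0,0,0,0,9.1],[0,0,0,0,9.1]],
])

```text
time_s: 14.0
eef_pos: [0.5398, 0.0042, 0.3252]
orientation: [[-0.191, 0.982, 0.0], [0.982, 0.191, -0.0], [-0.0, 0.0, -1.0]]
force: [-0.4, -0.0, 0.6]
opening: 0.996
grasp_force: 0.0
```

```bash
python3 - <<'E'
from h import *
import pickle
np.set_printoptions(precision=4,suppress=True)
s=manip.get_state();c=get_calibration("wrist");im=capture("wrist")
pickle.dump(c,open("w2.pkl","wb"))
print(s["eef_pos"],s["orientation"],s["time_s"])
print("pred grip",prj("x",np.array([.541,.005,.131]),c),"bottle top/base",prj("x",np.array([.4595,.338,.17]),c),prj("x",np.array([.4595,.338,0]),c))
cv2.imwrite("pics/w2.png",im[:,:,::-1])
E
```

```text
[0.5398 0.0042 0.3252] [[-0.1909  0.9816  0.0002]
 [ 0.9816  0.1909 -0.    ]
 [-0.0001  0.0002 -1.    ]] 14.0
pred grip [279.465  183.6838] bottle top/base [ 256.517  -274.4233] [ 265.6472 -115.5755]
```

View pics/w2.png

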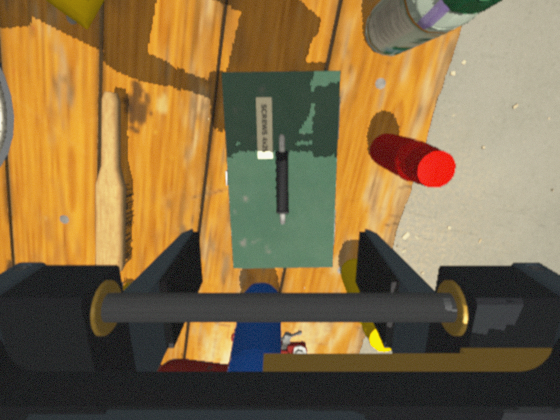

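The wrist view shows the grip running vertically from (282,150) to (282,213), centred at (282,181), so the yaw is right.

```bash
python3 - <<'E'
from h import *
import pickle
np.set_printoptions(precision=4,suppress=True)
c=pickle.load(open("w2.pkl","rb"));s=manip.get_state()
p=ray("",(282,181),.131,c);print(p,s["orientation"].T@(p-s["eef_pos"]))
a,b=[ray("",q,.131,c) for q in((282,150),(282,213))];print(a-b)
for n in("scene",):
  im=capture(n)
  q=prj(n,np.array([.4595,.338,.155]));r=prj(n,np.array([.4595,.338,.07]));print(im[int(q[1]),int(q[0])],im[int(r[1]),int(r[0])])
E
```

```text
[0.5432 0.0086 0.131 ] [0.0037 0.0041 0.1941]
[-0.0141  0.0718  0.    ]
[180 206 173] [126 130 118]
```

The bottle's cap and body colours show at the expected standing pixels. I'll descend onto the grip now.

send_rows([
  [[0.35,0.35,0,0,9.1],[0,0,2,0,9.1],[0,0,2,0,9.1],[0,0,2,0,9.1],[0,0,2,0,9.1],[0,0,2,0,9.1],[0,0,2,0,9.1],[0,0,2,0,9.1],[0,0,2,0,9.1],[0,0,2,0,9.1],[0,0,1,0,9.1],[0,0,1,0,9.1],[0,0,0.5,0,9.1],[0,0,0.3,0,9.1],[0,0,0,0,9.1],[0,0,0,0,9.1]],
])

```text
time_s: 15.43
eef_pos: [0.5431, 0.0083, 0.1175]
orientation: [[-0.194, 0.981, 0.001], [0.981, 0.194, -0.0], [-0.0, 0.001, -1.0]]
force: [1.2, 0.3, -0.0]
opening: 1.0
grasp_force: 0.0
```

send_rows([
  [[0,0,0.15,0,7],[0,0,0,0,5],[0,0,0,0,4],[0,0,0,0,3],[0,0,0,0,2.5],[0,0,0,0,2.2],[0,0,0,0,1.9],[0,0,0,0,1.6],[0,0,0,0,1.3],[0,0,0,0,1],[0,0,0,0,0.5],[0,0,0,0,0],[0,0,0,0,0],[0,0,0,0,0],[0,0,0,0,0],[0,0,0,0,0]],
])

```text
time_s: 16.77
eef_pos: [0.5427, 0.0083, 0.1154]
orientation: [[-0.194, 0.981, 0.0], [0.981, 0.194, 0.0], [0.0, 0.0, -1.0]]
force: [0.6, -0.4, -2.1]
opening: 0.152
grasp_force: 30.0
```

Gripped at 14 mm. I'll lift 10 cm smoothly.

send_rows([
  [[0,0,-0.2,0,0],[0,0,-0.4,0,0],[0,0,-0.6,0,0],[0,0,-0.8,0,0],[0,0,-0.8,0,0],[0,0,-0.8,0,0],[0,0,-0.8,0,0],[0,0,-0.8,0,0],[0,0,-0.8,0,0],[0,0,-0.8,0,0],[0,0,-0.8,0,0],[0,0,-0.8,0,0],[0,0,-0.6,0,0],[0,0,-0.5,0,0],[0,0,-0.3,0,0],[0,0,-0.2,0,0]],
])

```text
time_s: 18.1
eef_pos: [0.5427, 0.0083, 0.2157]
orientation: [[-0.194, 0.981, 0.0], [0.981, 0.194, 0.0], [-0.0, 0.0, -1.0]]
force: [-0.2, -0.5, -7.0]
opening: 0.154
grasp_force: 30.0
```

send_rows([
  [[0,0,0,0,0],[0,0,0,0,0],[0,0,0,0,0],[0,0,0,0,0],[0,0,0,0,0],[0,0,0,0,0],[0,0,0,0,0],[0,0,0,0,0],[0,0,0,0,0],[0,0,0,0,0]],
])

```text
time_s: 18.93
eef_pos: [0.5427, 0.0084, 0.2154]
orientation: [[-0.194, 0.981, -0.0], [0.981, 0.194, 0.0], [0.0, -0.0, -1.0]]
force: [-0.2, 0.2, -6.7]
opening: 0.154
grasp_force: 30.0
```

```bash
python3 - <<'E'
from h import *
s=manip.get_state();print(s["eef_pos"],s["force"],s["ft_torque"],s["grasp_force"])
a=capture("scene");b=capture("top")
cv2.imwrite("pics/end.png",cv2.resize(np.hstack([a[120:330,150:410],b[130:340,120:380]])[:,:,::-1],(800,323)))
E
```

```text
[0.54266235 0.00835876 0.21541683] [-0.17187781  0.20456167 -6.70642449] [-0.01741967 -0.07103066  0.04256438] 29.98839408159256
```

View pics/end.png

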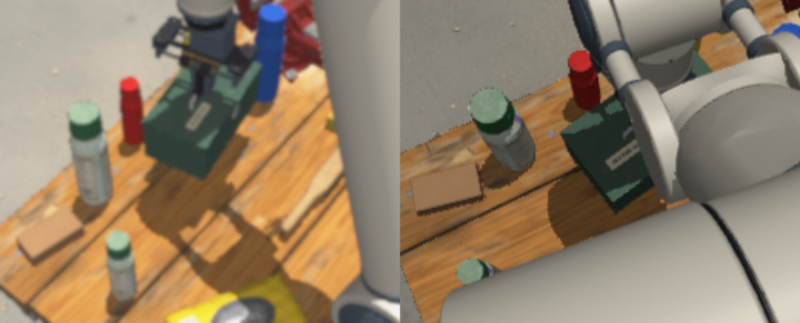

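The bottle stands upright on the bench at left pane (120,265). The box hangs in the air at (200,125), and the sanding block and its neighbours are untouched. I'll check that the box is level by projecting where its corners should be.

```bash
python3 - <<'E'
from h import *
x=np.array([.981,.194,0]);y=np.array([-.194,.981,0])
im=capture("scene")[:,:,::-1].copy()
for t,col in((0,(0,0,255)),(.08,(255,0,0))):
  R=cv2.Rodrigues(x*t)[0];g=np.array([.5427,.0083,.223])
  for z in(-.022,-.123):
    P=[prj("scene",g+R@(x*a*.067+y*b*.122+[0,0,z])) for a,b in((1,1),(1,-1),(-1,-1),(-1,1))]
    for p in P: cv2.drawMarker(im,tuple(int(round(v)) for v in p),col,0,5,1)
cv2.imwrite("pics/lev.png",cv2.resize(im[130:260,220:350],None,fx=4.6,fy=4.6,interpolation=cv2.INTER_NEAREST))
E
```

```text
(no output)
```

View pics/lev.png

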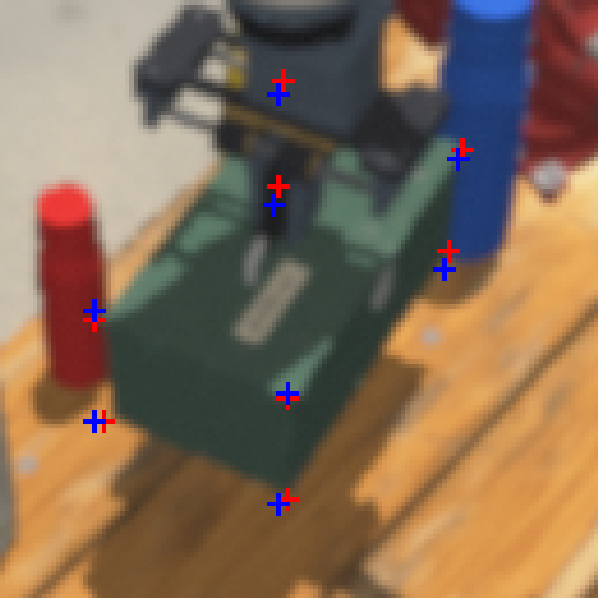

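The corners match the level model (red) to within about 2 px, including the right lid corner at (458,140) and the front bottom corner at (287,488). The box is level, so I'll hand in.

```bash
python3 -c "
from workcell import manip
print(manip.close_job())"
```

```text
the job is handed in; nothing more can be done
None
```

The job is handed in: the white bottle with the green cap stands upright on the bench near x = 0.46, y = 0.34, and the arm is holding the screw box level and still by its handle, its underside about 10 cm above the bench.

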